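Seat a channel slide in the corner nest of a plate incubator and start the run

TASK

Load the incubator: with a fingertip push the white channel slide flat against the long back rail, then slide it along that rail into the corner nest until it is fully home against the end stop, and then press the round start key right down and let it go. Only push the slide, never pick it up, and keep it against the rail on its way into the nest. Leave the probe block and the other things on the bench where they are.

Things in the scene. Friction and masses are not known exactly. Their poses are not given: they have to be found in the camera images.
- incubator: Cream bench-top slide incubator, 240 (x) by 340 (y) by 60 mm high, fixed. Origin: centre of its underside, on the bench; x points away from the robot (control panel at -x, rail at +x), y left, z up. Its dark flat heating plate spans x -60 to +105, y -150 to +150 mm, surface at z = 60 mm. The control panel in front of it lies 11 mm lower, at z = 49 mm, x -115 to -65 mm.
- rail_mid (a point): Point on the incubator (axes parallel to its own) at x = +75, y = 0, z = +60 mm: on the foot of the working face of the straight aluminium back rail. The face looks to -x; the rail runs along y from y = -145 to +133 mm, stands 12 mm above the plate and is 8 mm thick.
- nest (a point): Point on the incubator, at x = +62, y = +87, z = +60 mm, axes parallel to its own: where the slide's origin lies when fully home in the corner nest. The nest, at the rail's left end, is closed by an end stop (face at y = +125 mm) and a lip parallel to the rail (y = 80 to 125 mm, inner face 28.5 mm from the rail, flared mouth from y = 66 mm), both 12 mm high. Open above and to the right.
- slide: White channel slide loose on the plate: plastic frame 26 (x) by 76 (y) by 12 mm thick, about 50 g, with glass window; on top two ports, 9.6 mm diameter, 5 mm high, 29 mm either side of the centre along y. Origin: centre of its underside, z up. Starts right of the nest, 4 to 10 cm short of its place at the rail, its y axis within 30 degrees of the incubator's. Slides freely.
- start_key_top (a point): Centre of the top of the round grey start key (26 mm diameter, in a black collar of 42 mm diameter) at the right-hand (-y) end of the incubator's control panel. The key stands 9 mm above its collar when released and moves straight down.
- start_key (a joint): Travel of the start key: 0 released, 0.005 m fully down; about 4 N holds it fully down, it springs back when let go.
- probe_block: Bystander: aluminium cylinder, 28 mm diameter, 32 mm high, with a small thermometer hole, loose on the left front part of the plate, in front of the nest. Origin at the centre of its underside.
- tube_stand: Bystander: capped tube upright in a white round foot of 48 mm diameter, 112 mm high overall, on the bench just right of the incubator. Origin at the centre of its underside.
- tube_rack: Bystander: yellow rack, 100 by 170 mm, of orange- and pink-capped tubes, 119 mm high, left of the incubator. Origin at the centre of its underside.
- microtube_rack: Bystander: low yellow microtube rack, 85 by 200 by 40 mm, right of the incubator. Origin at the centre of its underside.
- reagent_bottle: Bystander: upright pale bottle with a blue cap, 60 mm diameter, 135 mm high, right of the incubator. Origin at the centre of its underside.
- slide_box: Bystander: closed white box with grey lid, 87 by 107 by 36 mm, left of the incubator. Origin at the centre of its underside.
- pipette: Bystander: grey and white micropipette lying on the bench on the right, 258 mm long, 26 mm thick. Origin on the bench below the middle of its length.
Mind the look-alikes: they are no part of the job. Several things have the shape of the slide; the one meant has the colours described above.

How it is judged:
By the outcome, as a careful person would: the job done as asked, in the order asked, and still so for the second after the job is handed in, with the robot touching nothing.
It also fails if it takes over 58 s, if anything falls off the work surface, if the arm or the gripper's body presses on something with over 40 N, if the wrist force passes 120 N, or if a joint passes its speed limit or range.

ROBOT

A 6-joint arm with a two-finger parallel gripper is mounted at the origin on the work surface. World frame = base frame: x ahead of the robot, y to its left, z up, the work surface at z = 0. Lengths are in m, angles in rad, forces in N, time in s.
With the tool pointing down it reaches from about 0.275 to 0.775 m from the base axis. Payload 14.6 kg.
Tool frame: the origin (TCP) lies at the very end of the fingers, on their centre line; the grasp point (between the pads) lies 19 mm behind it; z points along the fingers, y is the line along which they close (so a half turn about z gives the same grasp; the last joint's range is limited). The gripper opens to 85 mm and grips with 20 to 120 N. Pads are 22 mm wide; open, the fingers measure 114 mm over their backs; the gripper's body (76 mm by 85 mm) begins 54 mm behind the grasp point. The pads swing forward as they close: fully open they stand 13 mm farther back than shut.
Start: joints at [-1.348, 0.263, -0.048, 1.259, 0, 1.415], TCP at [0.194, -0.488, 0.231] pointing down, gripper open.
Joint ranges: [-2.65, 2.65], [-0.89, 1.7], [-1.18, 1.37], [-2.13, 2.11], [-1.35, 1.29], [-3.14, 3.14]. Speed limits (rad/s): [1.89, 1.89, 2.57, 2.79, 3.14, 3.14].

INTERFACE

Orientations are given as a unit quaternion [w, x, y, z].
In Python, from workcell import state, viewer, ctrl gives the robot as it stands.
- The arm moves only by the shell command python3 -m crank 'ROWS'. ROWS is JSON, a list of rows, each an object of numbers: "x", "y", "z": the shift along the tool's x, y, z in mm; "wx", "wy", "wz": the turn, a rotation vector about the tool's x, y, z in degrees; "hand": the opening, from 0 (shut) to 1 (fully open). In form: [{"x": .., "y": .., "z": .., "wx": .., "wy": .., "wz": .., "hand": ..}, ...]. A call has exactly 5 rows; each row is the pose to reach, as a shift and turn from the pose commanded when the call began, along the tool's axes at that moment; what a row does not reach only later rows make up. A row lasts 1/8 s, in which the tool goes at most 62.5 mm and 10.7 degrees, less where a joint would pass 70% of its speed; a pose out of reach is approached as far as the arm can. A call with a gripper value outside its range is refused whole. The fingers move at their own pace and stop on an object; the grip force is fixed at half the most. Time passes only in rows, so rows that repeat a pose let the fingers close, or fill a call up. It gives the time, the measured TCP pose, the force, the opening and the grip force at its end, in the units of the state.
- state(): the state, without advancing time (a new reading comes with each control period).
- viewer.read_camera(name): name is "side" or "top"; returns the picture (480x640x3 uint8, red, green, blue); there is no depth.
- viewer.camera_params(name): a dict with "vertical_fov" (degrees; the focal length in pixels is half the picture's height over the tangent of half this angle, whatever the lens; pixels are square), "cx", "cy" (the principal point, pixels), "xyz" and "orientation" of the camera in the world. Camera axes: x right, y down, z forward; pixel columns grow to the right and rows downward; lengths in m; the calibration is good to about 2 mm. A picture is of the moment at which its call begins. camera_params takes no time and is no camera call.
- ctrl.job_done(): hands the job in; it is judged then, once.
The state is a dict: "t": time; "qpos": joint angles; "dq": joint speeds; "tau": joint torques, N m; "tool_pos": TCP position; "eef_rot": TCP orientation; "ft_force": force on the tool from outside, world axes, zero at the start; "moment": the same for the moment, N m; "gripper_width": finger opening in m; "grasp_force": force on a finger pad.
Only numpy, scipy, OpenCV 4.12 (cv2) and the standard library are available. Lean on these libraries where they do the work, as an engineer would, in place of code of your own. Each camera call takes 0.05 s, during which the arm holds its last target. There are 200 camera calls.

## Working session

There is one attempt and no reset: what is moved stays moved. The work goes in short steps, Python scripts to look and compute and a shell command to move; the robot and the scene stay as the last step left them, time stands still between calls to the robot, and variables do not carry over. Pictures are saved under pics/ and viewed, at most 10 in all, crops included, and the job is handed in when it is done.

```bash
mkdir -p pics; python3 - <<'E'
from workcell import state, viewer, ctrl
import cv2
s=state(); print({k:s[k] for k in ("t","tool_pos","eef_rot","gripper_width")})
for n in ("side","top"):
    print(n,viewer.camera_params(n)); cv2.imwrite(f"pics/{n}0.png",viewer.read_camera(n)[:,:,::-1])
E
```

```text
{'t': 0.0, 'tool_pos': array([ 0.19359563, -0.487714  ,  0.23082828]), 'eef_rot': array([-5.22535176e-04,  9.82214378e-01,  1.87762196e-01, -2.12015647e-05]), 'gripper_width': 0.08524212840883771}
side {'vertical_fov': 51.799650785480964, 'cx': 325.7306604666964, 'cy': 234.59068603573627, 'xyz': array([ 0.30113972, -1.03905646,  0.79266947]), 'orientation': array([-0.46212476,  0.88074594, -0.09221696,  0.0471522 ])}
top {'vertical_fov': 56.13685731592913, 'cx': 323.1375370140542, 'cy': 240.92036303359845, 'xyz': array([ 0.34920777, -0.03194212,  1.1822429 ]), 'orientation': array([ 0.05867022, -0.69536935,  0.71483864, -0.04499985])}
```

View pics/top0.png

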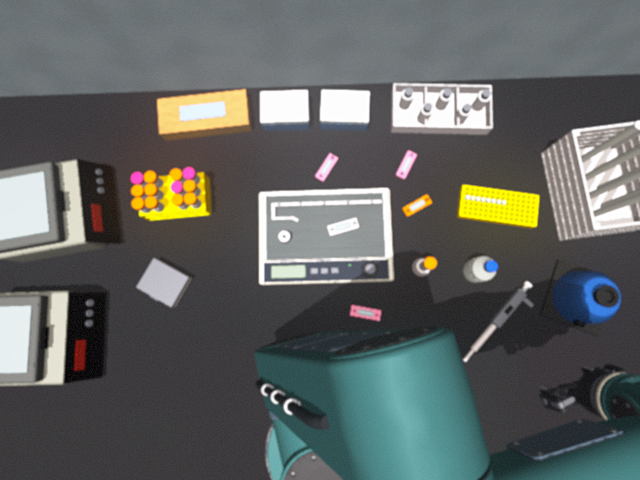

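View pics/side0.png

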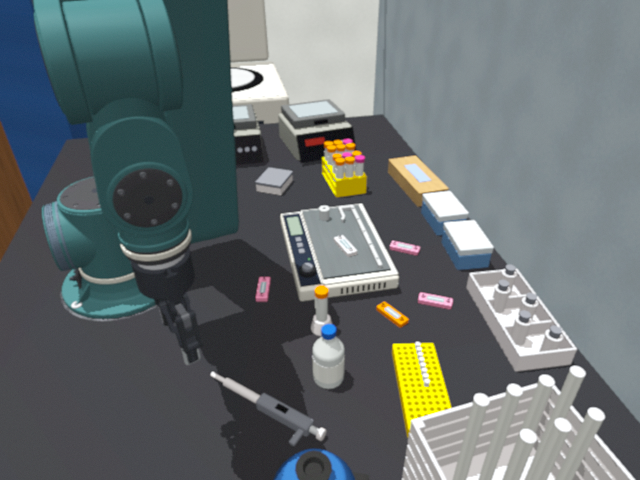

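The top view shows the incubator at about (327,236), the white slide at (343,226), the probe block at (284,236) and the start key at (370,268). The tube stand is at (425,265). Next I'll zoom in and measure.

```bash
cat > h.py <<'E'
import numpy as np, cv2
from scipy.spatial.transform import Rotation as R
from workcell import state, viewer, ctrl
def cam(n):
    p=viewer.camera_params(n); f=240/np.tan(np.radians(p["vertical_fov"])/2); q=p["orientation"]
    return f,p["cx"],p["cy"],np.array(p["xyz"]),R.from_quat([q[1],q[2],q[3],q[0]]).as_matrix()
def cast(n,uv,z):
    f,cx,cy,c,M=cam(n); uv=np.atleast_2d(np.float64(uv))
    d=np.c_[(uv[:,0]-cx)/f,(uv[:,1]-cy)/f,np.ones(len(uv))]@M.T
    return c+d*((z-c[2])/d[:,2])[:,None]
def proj(n,P):
    f,cx,cy,c,M=cam(n); q=(np.atleast_2d(P)-c)@M; return np.c_[f*q[:,0]/q[:,2]+cx,f*q[:,1]/q[:,2]+cy]
E
python3 - <<'E'
from h import *
a=cv2.imread("pics/top0.png")[175:295,250:450]; b=cv2.imread("pics/side0.png")[190:310,260:420]
cv2.imwrite("pics/z0.png",cv2.resize(a,None,fx=4,fy=4,interpolation=cv2.INTER_CUBIC))
cv2.imwrite("pics/z1.png",cv2.resize(b,None,fx=5,fy=5,interpolation=cv2.INTER_CUBIC))
E
```

```text
(no output)
```

View pics/z0.png

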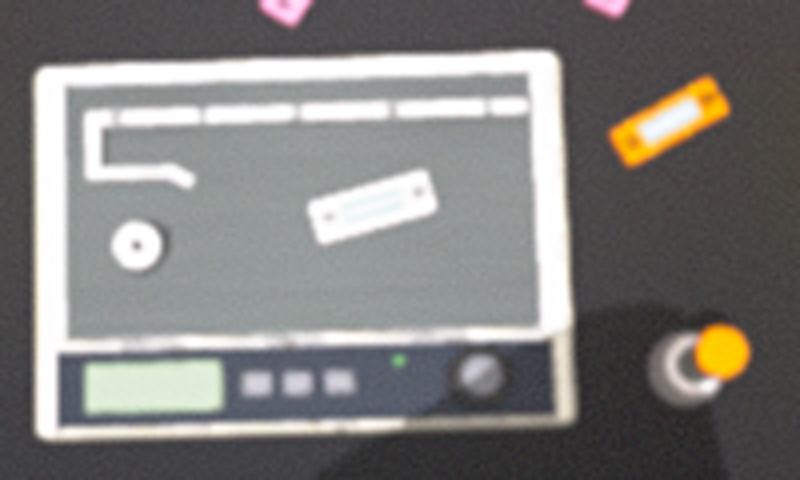

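View pics/z1.png

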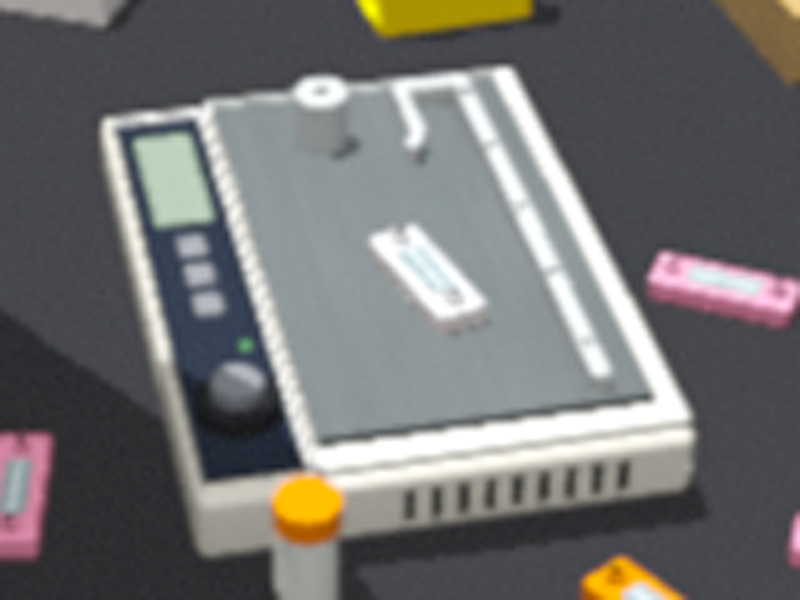

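```bash
python3 - <<'E'
from h import *
o=np.array([250,175]); mdl=np.array([[105,150],[105,-150],[-60,-150],[-60,150]])/1e3
img=cv2.imread("pics/top0.png"); g=img.min(2)
# plate mask: grey, mid-brightness
hsv=cv2.cvtColor(img,cv2.COLOR_BGR2HSV)
m=((g>85)&(g<185)).astype(np.uint8); m[:, :250]=0;m[:,450:]=0;m[:175]=0;m[295:]=0
m=cv2.morphologyEx(m,cv2.MORPH_OPEN,np.ones((3,3)))
c=max(cv2.findContours(m,0,2)[0],key=cv2.contourArea)
print("plate contour approx",cv2.approxPolyDP(c,4,True)[:,0].tolist())
pix=np.array([[66,87],[530,73],[541,327],[66,338]])/4+o-.375
def rigid(A,B):
    a=A-A.mean(0);b=B-B.mean(0);th=np.arctan2((a[:,0]*b[:,1]-a[:,1]*b[:,0]).sum(),(a*b).sum())
    M=np.array([[np.cos(th),-np.sin(th)],[np.sin(th),np.cos(th)]]);t=B.mean(0)-M@A.mean(0);return th,M,t
W=cast("top",pix,.06)[:,:2]; th,M,t=rigid(mdl,W)
print("plate W",W.round(4).tolist(),"org",t.round(4),"yaw",np.degrees(th).round(2),"res mm",((W-(mdl@M.T+t))*1e3).round(1).tolist())
o2=np.array([260,190]); ps=np.array([[648,398],[310,440],[208,100]])/5+o2-.4   # TR,BR,BL plate side view
W2=cast("side",ps,.06)[:,:2]; print("side W",W2.round(4).tolist(),"diff mm",((W2-W[[1,2,3]])*1e3).round(1).tolist())
# slide
ms=(g>185).astype(np.uint8); n,l,st,ce=cv2.connectedComponentsWithStats(ms)
for i in range(1,n):
    if 250<ce[i][0]<450 and 175<ce[i][1]<295 and st[i][4]>20: print(i,st[i].tolist(),ce[i].round(1))
i=l[226,343] or l[230,335]; cs=max(cv2.findContours((l==i).astype(np.uint8),0,2)[0],key=cv2.contourArea)
box=cv2.boxPoints(cv2.minAreaRect(cs)); w=cast("top",box,.072)[:,:2]
print("slide box sides",np.linalg.norm(np.roll(w,-1,0)-w,axis=1).round(4),"c",w.mean(0).round(4),"in inc mm",((w.mean(0)-t)@M*1e3).round(1))
e=max([w[1]-w[0],w[2]-w[1]],key=np.linalg.norm); e=e*np.sign(e[1]); print("slide yaw rel",np.degrees(np.arctan2(-e[0],e[1])-th).round(1))
k=np.array([481,374])/4+o-.375; k2=np.array([240,385])/5+o2-.4
for z in (.055,.06,.065,.07): 
    a=cast("top",k,z)[0,:2];b=cast("side",k2,z)[0,:2];print(z,a.round(4),b.round(4),((a-t)@M*1e3).round(1))
pb=np.array([136,245])/4+o-.375;print("probe inc",((cast("top",pb,.092)[0,:2]-t)@M*1e3).round(1))
ts=cast("top",np.array([722,352])/4+o-.375,.112)[0,:2];print("tube",ts,((ts-t)@M*1e3).round(1))
E
```

```text
plate contour approx [[381, 194], [267, 197], [267, 259], [384, 255], [381, 204], [276, 207], [276, 215], [299, 220], [270, 219], [272, 201]]
plate W [[0.6351, 0.1309], [0.635, -0.1662], [0.4718, -0.1657], [0.4733, 0.1321]] org [ 0.5313 -0.0172] yaw -0.19 res mm [[-1.7, -1.6], [-0.8, 1.3], [1.0, 1.3], [1.5, -1.0]]
side W [[0.6353, -0.1735], [0.4726, -0.1705], [0.476, 0.1345]] diff mm [[0.3, -7.2], [0.8, -4.8], [2.7, 2.4]]
51 [259, 188, 134, 97, 3143] [320.  224.2]
66 [410, 200, 15, 11, 76] [417.  204.8]
78 [327, 217, 32, 19, 374] [342.6 226.1]
86 [278, 230, 12, 12, 117] [283.6 235.7]
93 [417, 260, 12, 13, 44] [421.3 267.6]
95 [272, 266, 33, 12, 362] [287.9 271.2]
slide box sides [0.0797 0.03   0.0794 0.03  ] c [ 0.5497 -0.0625] in inc mm [ 18.6 -45.2]
slide yaw rel 14.7
0.055 [ 0.4439 -0.1275] [ 0.4491 -0.1172] [ -87.1 -110.6]
0.06 [ 0.4435 -0.1271] [ 0.4481 -0.1234] [ -87.5 -110.2]
0.065 [ 0.443  -0.1267] [ 0.4471 -0.1297] [ -87.9 -109.8]
0.07 [ 0.4426 -0.1262] [ 0.4461 -0.1359] [ -88.3 -109.4]
probe inc [ -5.6 101. ]
tube [ 0.44818106 -0.26596994] [ -82.3 -249.1]
```

```bash
python3 -m crank '[{"x":45,"y":-29,"wz":5.5,"hand":0},{"x":89,"y":-58,"wz":11,"hand":0},{"x":134,"y":-88,"wz":16.5,"hand":0},{"x":178,"y":-117,"wz":21.8,"hand":0},{"x":223,"y":-146,"wz":21.8,"hand":0}]'
```

```text
invalid input at $[0]: expected keys x, y, z, wx, wy, wz, hand
```

```bash
python3 -m crank '[{"x":45,"y":-29,"z":0,"wx":0,"wy":0,"wz":5.5,"hand":0},{"x":89,"y":-58,"z":0,"wx":0,"wy":0,"wz":11,"hand":0},{"x":134,"y":-88,"z":0,"wx":0,"wy":0,"wz":16.5,"hand":0},{"x":178,"y":-117,"z":0,"wx":0,"wy":0,"wz":21.8,"hand":0},{"x":223,"y":-146,"z":0,"wx":0,"wy":0,"wz":21.8,"hand":0}]'
```

```text
t: 0.72
tool_pos: [0.3477, -0.2685, 0.2312]
eef_rot: [-0.0, 1.0, -0.002, -0.0]
ft_force: [1.9, -0.2, 0.7]
gripper_width: -0.0001
grasp_force: 0.0
```

```bash
python3 -m crank '[{"x":31,"y":-43,"z":0,"wx":0,"wy":0,"wz":0,"hand":0},{"x":61,"y":-86,"z":0,"wx":0,"wy":0,"wz":0,"hand":0},{"x":92,"y":-130,"z":10,"wx":0,"wy":0,"wz":0,"hand":0},{"x":122,"y":-173,"z":30,"wx":0,"wy":0,"wz":0,"hand":0},{"x":153,"y":-216,"z":50,"wx":0,"wy":0,"wz":0,"hand":0}]'; python3 -m crank '[{"x":0,"y":0,"z":30,"wx":0,"wy":0,"wz":0,"hand":0},{"x":0,"y":0,"z":60,"wx":0,"wy":0,"wz":0,"hand":0},{"x":0,"y":0,"z":80,"wx":0,"wy":0,"wz":0,"hand":0},{"x":0,"y":0,"z":100,"wx":0,"wy":0,"wz":0,"hand":0},{"x":0,"y":0,"z":100,"wx":0,"wy":0,"wz":0,"hand":0}]'
python3 - <<'E'
from h import *
for n,(u,v,w,h) in dict(top=(250,175,200,150),side=(240,160,200,150)).items():
    a=viewer.read_camera(n)[:,:,::-1]; cv2.imwrite(f"pics/{n}1.png",a)
    print(proj(n,state()["tool_pos"]).round(1))
    globals()[n]=cv2.resize(a[v:v+h,u:u+w],None,fx=4,fy=4,interpolation=cv2.INTER_CUBIC)
cv2.imwrite("pics/c1.png",np.hstack([cv2.resize(top,(400,300)),cv2.resize(side,(400,300))]));cv2.imwrite("pics/s1.png",side)
E
```

```text
t: 1.35
tool_pos: [0.5014, -0.0528, 0.1807]
eef_rot: [0.0, 1.0, -0.001, 0.0]
ft_force: [1.1, -1.9, 0.2]
gripper_width: 0.0001
grasp_force: 0.0
t: 1.98
tool_pos: [0.4997, -0.0542, 0.0802]
eef_rot: [-0.0, 1.0, -0.001, -0.001]
ft_force: [-0.7, 0.2, 1.1]
gripper_width: 0.0001
grasp_force: 0.0
[[340.1 245.2]]
[[323.3 240.2]]
```

View pics/s1.png

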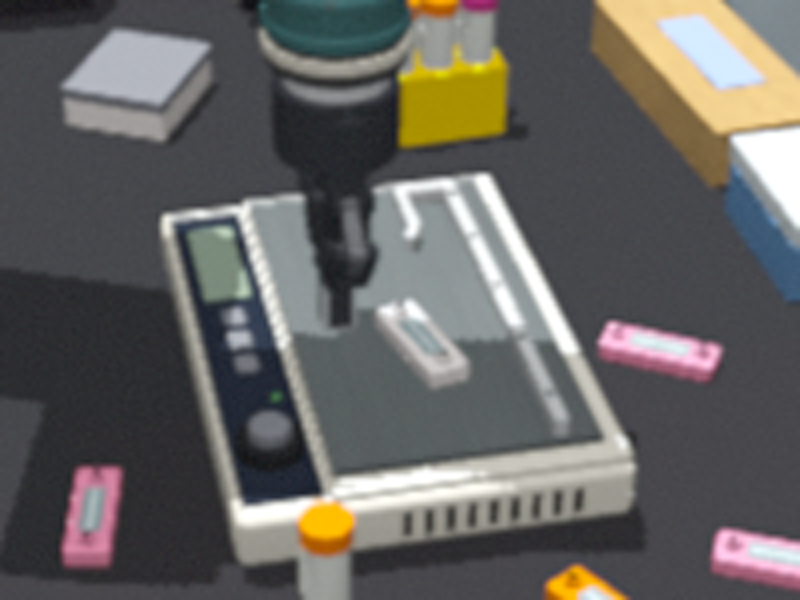

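The tip hangs at about (340,322) in the crop, in front of the slide and on its left half, and this matches the projection. I'll lower it and push toward the rail.

```bash
python3 -m crank '[{"x":0,"y":0,"z":8,"wx":0,"wy":0,"wz":0,"hand":0},{"x":0,"y":0,"z":14,"wx":0,"wy":0,"wz":0,"hand":0},{"x":6,"y":0,"z":14,"wx":0,"wy":0,"wz":0,"hand":0},{"x":12,"y":0,"z":14,"wx":0,"wy":0,"wz":0,"hand":0},{"x":18,"y":0,"z":14,"wx":0,"wy":0,"wz":0,"hand":0}]'
python3 -m crank '[{"x":6,"y":0,"z":0,"wx":0,"wy":0,"wz":0,"hand":0},{"x":12,"y":0,"z":0,"wx":0,"wy":0,"wz":0,"hand":0},{"x":18,"y":0,"z":0,"wx":0,"wy":0,"wz":0,"hand":0},{"x":24,"y":0,"z":0,"wx":0,"wy":0,"wz":0,"hand":0},{"x":30,"y":0,"z":0,"wx":0,"wy":0,"wz":0,"hand":0}]'
python3 - <<'E'
from h import *
for n in ("top","side"): cv2.imwrite(f"pics/{n}2.png",viewer.read_camera(n)[:,:,::-1])
a=cv2.imread("pics/top2.png")[175:275,250:400];b=cv2.imread("pics/side2.png")[190:290,260:410]
f=lambda i:cv2.resize(i,(450,300),interpolation=cv2.INTER_CUBIC)
cv2.imwrite("pics/c2.png",np.vstack([f(a),f(b)]))
E
```

```text
t: 2.7
tool_pos: [0.5194, -0.0545, 0.0674]
eef_rot: [0.0, 1.0, -0.001, 0.0]
ft_force: [1.1, 0.6, -0.3]
gripper_width: 0.0001
grasp_force: 0.0
t: 3.32
tool_pos: [0.549, -0.0546, 0.0673]
eef_rot: [0.0, 1.0, -0.001, -0.0]
ft_force: [-0.6, -0.4, -1.1]
gripper_width: -0.0001
grasp_force: 0.2
```

View pics/c2.png

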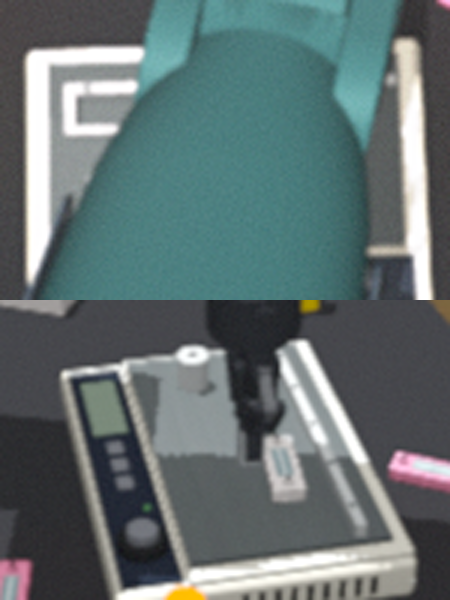

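The slide, at about (285,468) in the lower half, has turned and moved toward the rail. I'll measure it from the side view.

```bash
cat >> h.py <<'E'
T=np.array([.5313,-.0172]); A=np.radians(-.2); MI=np.array([[np.cos(A),-np.sin(A)],[np.sin(A),np.cos(A)]])
inc=lambda p:((np.atleast_2d(p)[:,:2]-T)@MI*1e3).round(1)
E
python3 - <<'E'
from h import *
P=np.array([[265,438],[290,432],[305,487],[274,492],[258,460]])-[0,300]
px=P/3+[260,190]-.33
print(inc(cast("side",px[:4],.072)),inc(cast("side",px[:4],.072).mean(0)),"tip",inc(cast("side",px[4:],.067)),inc(state()["tool_pos"]))
r=np.array([[282,377],[360,530]])-[0,300]; print("rail top -x edge",inc(cast("side",r/3+[260,190]-.33,.072)))
E
```

```text
[[ 37.9 -17.4]
 [ 61.1 -13. ]
 [ 53.1 -92. ]
 [ 26.8 -93.4]] [[ 44.7 -53.9]] tip [[ 26.3 -40.7]] [[ 18.2 -37.4]]
rail top -x edge [[  76.2   73.6]
 [  80.5 -155.2]]
```

```bash
python3 -m crank '[{"x":-8,"y":0,"z":0,"wx":0,"wy":0,"wz":0,"hand":0},{"x":-8,"y":25,"z":0,"wx":0,"wy":0,"wz":0,"hand":0},{"x":0,"y":25,"z":0,"wx":0,"wy":0,"wz":0,"hand":0},{"x":6,"y":25,"z":0,"wx":0,"wy":0,"wz":0,"hand":0},{"x":12,"y":25,"z":0,"wx":0,"wy":0,"wz":0,"hand":0}]'
python3 -m crank '[{"x":3,"y":0,"z":0,"wx":0,"wy":0,"wz":0,"hand":0},{"x":5,"y":0,"z":0,"wx":0,"wy":0,"wz":0,"hand":0},{"x":6,"y":0,"z":0,"wx":0,"wy":0,"wz":0,"hand":0},{"x":7,"y":0,"z":0,"wx":0,"wy":0,"wz":0,"hand":0},{"x":7,"y":0,"z":0,"wx":0,"wy":0,"wz":0,"hand":0}]'
cat > look.py <<'E'
from h import *
import sys
a=viewer.read_camera("side")[:,:,::-1].copy(); cv2.imwrite(f"pics/{sys.argv[1]}_full.png",a)
cv2.imwrite(f"pics/{sys.argv[1]}.png",cv2.resize(a[190:290,280:400],None,fx=6,fy=6,interpolation=cv2.INTER_CUBIC))
E
python3 look.py s3
```

```text
t: 4.05
tool_pos: [0.5608, -0.0791, 0.0673]
eef_rot: [-0.0, 1.0, -0.001, -0.0]
ft_force: [-1.0, -0.3, 0.8]
gripper_width: -0.0
grasp_force: 0.5
t: 4.68
tool_pos: [0.5676, -0.0796, 0.0673]
eef_rot: [-0.0, 1.0, -0.001, 0.0]
ft_force: [-0.8, 0.3, 0.9]
gripper_width: -0.0001
grasp_force: 0.1
```

View pics/s3.png

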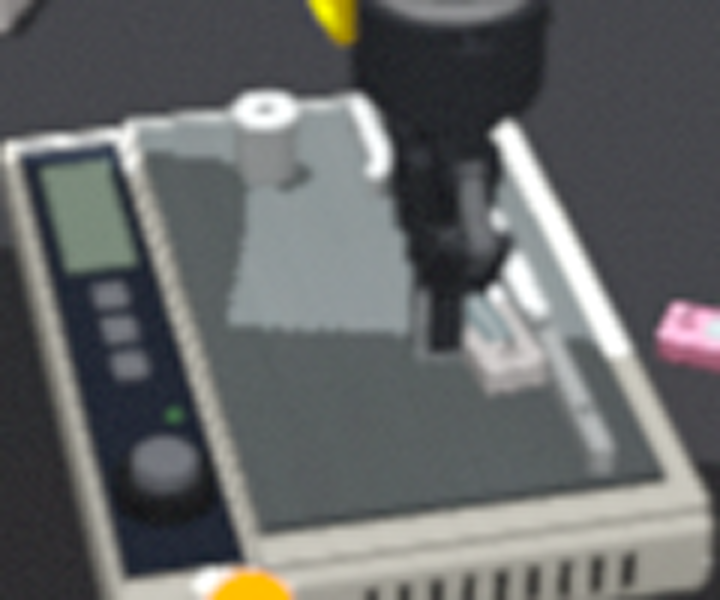

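The slide, with its end at (510,375), is nearly parallel to the rail and just touching it. I'll press gently until I feel the rail.

```bash
python3 -m crank '[{"x":1,"y":0,"z":0,"wx":0,"wy":0,"wz":0,"hand":0},{"x":1.5,"y":0,"z":0,"wx":0,"wy":0,"wz":0,"hand":0},{"x":2,"y":0,"z":0,"wx":0,"wy":0,"wz":0,"hand":0},{"x":2.5,"y":0,"z":0,"wx":0,"wy":0,"wz":0,"hand":0},{"x":2.5,"y":0,"z":0,"wx":0,"wy":0,"wz":0,"hand":0}]'
```

```text
t: 5.35
tool_pos: [0.5697, -0.0794, 0.0672]
eef_rot: [-0.0, 1.0, -0.001, -0.0]
ft_force: [-4.4, 2.9, 1.9]
gripper_width: -0.0002
grasp_force: 2.2
```

```bash
python3 -m crank '[{"x":0.7,"y":0,"z":0,"wx":0,"wy":0,"wz":0,"hand":0},{"x":1.2,"y":0,"z":0,"wx":0,"wy":0,"wz":0,"hand":0},{"x":1.5,"y":0,"z":0,"wx":0,"wy":0,"wz":0,"hand":0},{"x":1.5,"y":0,"z":0,"wx":0,"wy":0,"wz":0,"hand":0},{"x":1.5,"y":0,"z":0,"wx":0,"wy":0,"wz":0,"hand":0}]'; python3 -c "
from h import *;print(inc(state()['tool_pos']))"
```

```text
t: 5.98
tool_pos: [0.5718, -0.0798, 0.0674]
eef_rot: [0.0, 1.0, -0.001, 0.0]
ft_force: [0.5, -0.2, 0.3]
gripper_width: 0.0003
grasp_force: 0.1
[[ 40.7 -62.4]]
```

```bash
python3 -m crank '[{"x":0.6,"y":0,"z":0,"wx":0,"wy":0,"wz":0,"hand":0},{"x":1.2,"y":0,"z":0,"wx":0,"wy":0,"wz":0,"hand":0},{"x":1.8,"y":0,"z":0,"wx":0,"wy":0,"wz":0,"hand":0},{"x":2,"y":0,"z":0,"wx":0,"wy":0,"wz":0,"hand":0},{"x":2,"y":0,"z":0,"wx":0,"wy":0,"wz":0,"hand":0}]'; python3 look.py s4
```

```text
t: 6.6
tool_pos: [0.5725, -0.0794, 0.0672]
eef_rot: [-0.0, 1.0, -0.001, -0.001]
ft_force: [-8.2, 2.1, 5.8]
gripper_width: -0.0001
grasp_force: 4.0
```

View pics/s4.png

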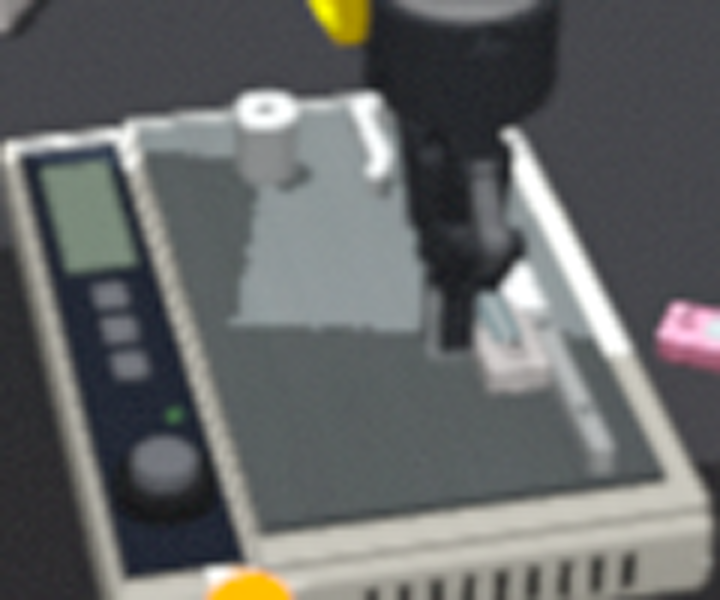

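```bash
python3 - <<'E'
from h import *
P=np.array([[481,366],[545,360],[600,452],[450,350]])/6+[280,190]-.42
print(inc(cast("side",P[:3],.072)),inc(cast("side",P[3:],.067)),inc(state()["tool_pos"]))
E
python3 -m crank '[{"x":-8,"y":0,"z":0,"wx":0,"wy":0,"wz":0,"hand":0},{"x":-16,"y":15,"z":0,"wx":0,"wy":0,"wz":0,"hand":0},{"x":-16,"y":35,"z":0,"wx":0,"wy":0,"wz":0,"hand":0},{"x":-16,"y":50,"z":0,"wx":0,"wy":0,"wz":0,"hand":0},{"x":-16,"y":60,"z":0,"wx":0,"wy":0,"wz":0,"hand":0}]'
```

```text
[[  50.8  -85.5]
 [  77.5  -86.9]
 [  81.9 -150. ]] [[ 43.  -65.6]] [[ 41.4 -62.1]]
t: 7.28
tool_pos: [0.5576, -0.1412, 0.0672]
eef_rot: [0.0, 1.0, -0.002, 0.0]
ft_force: [-0.1, 0.2, -0.4]
gripper_width: -0.0001
grasp_force: 0.0
```

```bash
python3 -m crank '[{"x":12,"y":0,"z":0,"wx":0,"wy":0,"wz":0,"hand":0},{"x":24,"y":0,"z":0,"wx":0,"wy":0,"wz":0,"hand":0},{"x":34,"y":0,"z":0,"wx":0,"wy":0,"wz":0,"hand":0},{"x":34,"y":-7,"z":0,"wx":0,"wy":0,"wz":0,"hand":0},{"x":34,"y":-14,"z":0,"wx":0,"wy":0,"wz":0,"hand":0}]'
python3 -m crank '[{"x":0.2,"y":-6,"z":0,"wx":0,"wy":0,"wz":0,"hand":0},{"x":0.4,"y":-12,"z":0,"wx":0,"wy":0,"wz":0,"hand":0},{"x":0.6,"y":-18,"z":0,"wx":0,"wy":0,"wz":0,"hand":0},{"x":0.8,"y":-24,"z":0,"wx":0,"wy":0,"wz":0,"hand":0},{"x":1,"y":-30,"z":0,"wx":0,"wy":0,"wz":0,"hand":0}]'
python3 look.py s5
```

```text
t: 7.9
tool_pos: [0.5912, -0.1248, 0.0671]
eef_rot: [-0.0, 1.0, -0.001, -0.0]
ft_force: [0.4, 0.3, 0.3]
gripper_width: -0.0001
grasp_force: 0.0
t: 8.52
tool_pos: [0.5923, -0.0955, 0.0673]
eef_rot: [0.0, 1.0, -0.001, -0.0]
ft_force: [-1.8, -2.9, 0.8]
gripper_width: -0.0001
grasp_force: 1.3
```

View pics/s5.png

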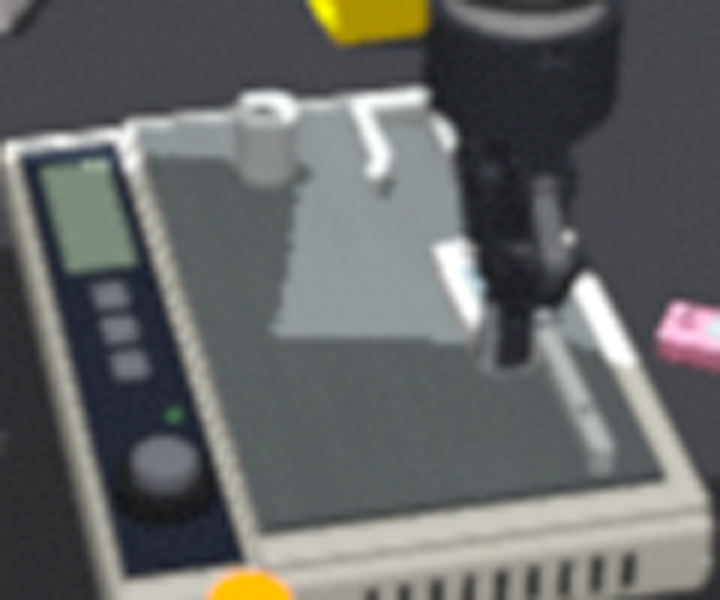

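The finger, tip at (510,365), is on the slide's right end. The slide's front edge, from about (437,247) to (475,325), should lie at x≈49. I'll check this numerically.

```bash
python3 - <<'E'
from h import *
P=np.array([[437,247],[475,322],[600,452],[530,318]])/6+[280,190]-.42
print(inc(cast("side",P,.072)),inc(state()["tool_pos"]))
a=cv2.imread("pics/s5_full.png"); g=a.min(2)[225:250,350:366]
print(g)
E
```

```text
[[  54.5    2. ]
 [  56.3  -55.2]
 [  81.9 -150. ]
 [  79.5  -57.1]] [[ 61.4 -77.4]]
[[141 143 142 142 143 136 109  66  40  35  34  33  34  32  31  30]
 [143 143 143 141 143 139 115  70  43  34  33  37  35  34  31  31]
 [142 143 143 143 143 140 120  78  45  36  34  35  32  29  29  29]
 [141 141 142 141 142 139 120  78  45  32  32  36  33  29  33  31]
 [142 140 142 145 150 157 160 118  60  34  32  36  37  36  33  33]
 [141 144 164 189 203 211 215 178 112  57  37  34  38  41  44  47]
 [141 153 199 241 255 254 238 205 155  94  43  38  38  40  48  58]
 [140 143 189 245 255 255 245 211 159  90  42  35  35  38  40  49]
 [142 143 169 225 255 255 255 230 178 100  42  32  40  36  37  35]
 [143 143 153 198 249 255 247 221 171 100  46  33  35  40  38  35]
 [143 143 147 188 244 255 246 214 167 104  49  28  36  38  39  33]
 [142 144 145 170 221 254 255 227 188 144  87  43  33  36  30  33]
 [143 144 144 152 196 246 255 243 213 180 128  60  35  32  32  31]
 [144 144 144 147 173 224 255 255 228 182 120  57  32  31  32  29]
 [146 145 144 144 153 197 246 255 243 196 120  55  38  28  30  28]
 [145 145 144 143 143 171 224 255 255 216 139  82  61  41  34  31]
 [146 144 144 143 141 152 196 247 255 227 160 108  87  54  35  31]
 [146 145 145 144 144 145 174 225 249 224 161 116  94  59  38  31]
 [145 144 144 144 144 144 153 187 223 200 139 112  94  60  43  40]
 [146 146 146 145 145 144 147 164 190 166 121 110  96  60  42  42]
 [140 139 144 146 145 144 145 152 150 129 107 109  95  63  43  36]
 [109 115 130 138 139 139 137 140 131 115 104 111 101  63  40  39]
 [ 89  95 102 108 106 106 107 112 114 105 101 110  90  54  40  41]
 [ 89  89  92  90  89  89  87  93 102  95 102 112  88  53  41  40]
 [ 92  88  88  87  90  88  88  88  94  95 108 114  86  52  41  40]]
```

```bash
python3 -m crank '[{"x":0.2,"y":-7,"z":0,"wx":0,"wy":0,"wz":0,"hand":0},{"x":0.4,"y":-14,"z":0,"wx":0,"wy":0,"wz":0,"hand":0},{"x":0.6,"y":-21,"z":0,"wx":0,"wy":0,"wz":0,"hand":0},{"x":0.8,"y":-28,"z":0,"wx":0,"wy":0,"wz":0,"hand":0},{"x":0.8,"y":-35,"z":0,"wx":0,"wy":0,"wz":0,"hand":0}]'
python3 - <<'E'
from h import *
a=viewer.read_camera("side")[:,:,::-1]; cv2.imwrite("pics/s6_full.png",a)
s=state(); print(inc(s["tool_pos"]))
# front edge of slide (white vs grey plate) along the expected line, row by row
g=a.min(2).astype(float); E=[]
for y in range(-60,110,6):
    p=np.r_[T+MI@np.array([.049,y/1e3]),.072]; u,v=proj("side",p)[0]; v=int(round(v)); c=np.arange(int(u)-12,int(u)+14); r=g[v,c]
    k=np.where((r[1:]>185)&(r[:-1]<=185))[0]
    if len(k): k=k[0]; x=c[k]+(185-r[k])/(r[k+1]-r[k]); E.append(inc(cast("side",[x,v],.072))[0])
print(np.array(E))
E
```

```text
t: 9.2
tool_pos: [0.5932, -0.0602, 0.0672]
eef_rot: [0.0, 1.0, -0.001, -0.0]
ft_force: [-2.9, -4.3, 2.1]
gripper_width: -0.0001
grasp_force: 2.1
[[ 62.2 -42.1]]
[[ 52.2 -26.4]
 [ 51.2 -17.1]
 [ 51.6 -12.6]
 [ 51.6  -7.9]
 [ 51.3   1.5]
 [ 51.1   6.3]
 [ 51.   11. ]
 [ 50.9  15.9]
 [ 51.1  25.5]
 [ 51.3  30.3]
 [ 51.5  35.1]
 [ 54.3  39.5]
 [ 39.5  62.6]
 [ 38.1  68. ]
 [ 39.8  72.7]
 [ 42.1  77.4]
 [ 42.7  87.6]
 [ 42.8  92.8]
 [ 42.7  98.1]
 [ 43.3 103.3]
 [ 43.3 108.6]]
```

```bash
python3 -m crank '[{"x":0.2,"y":-7,"z":0,"wx":0,"wy":0,"wz":0,"hand":0},{"x":0.4,"y":-14,"z":0,"wx":0,"wy":0,"wz":0,"hand":0},{"x":0.5,"y":-21,"z":0,"wx":0,"wy":0,"wz":0,"hand":0},{"x":0.6,"y":-28,"z":0,"wx":0,"wy":0,"wz":0,"hand":0},{"x":0.6,"y":-35,"z":0,"wx":0,"wy":0,"wz":0,"hand":0}]'
python3 -m crank '[{"x":0.1,"y":-7,"z":0,"wx":0,"wy":0,"wz":0,"hand":0},{"x":0.2,"y":-14,"z":0,"wx":0,"wy":0,"wz":0,"hand":0},{"x":0.3,"y":-21,"z":0,"wx":0,"wy":0,"wz":0,"hand":0},{"x":0.3,"y":-28,"z":0,"wx":0,"wy":0,"wz":0,"hand":0},{"x":0.3,"y":-35,"z":0,"wx":0,"wy":0,"wz":0,"hand":0}]'
```

```text
t: 9.88
tool_pos: [0.594, -0.0253, 0.0672]
eef_rot: [0.0, 1.0, -0.001, -0.0]
ft_force: [-4.0, -4.2, 1.4]
gripper_width: 0.0001
grasp_force: 2.0
t: 10.5
tool_pos: [0.5941, 0.0096, 0.0672]
eef_rot: [0.0, 1.0, -0.001, -0.0]
ft_force: [-4.8, -5.2, 2.4]
gripper_width: 0.0
grasp_force: 2.7
```

```bash
python3 -m crank '[{"x":0,"y":-4,"z":0,"wx":0,"wy":0,"wz":0,"hand":0},{"x":0,"y":-7,"z":0,"wx":0,"wy":0,"wz":0,"hand":0},{"x":0,"y":-9,"z":0,"wx":0,"wy":0,"wz":0,"hand":0},{"x":0,"y":-11,"z":0,"wx":0,"wy":0,"wz":0,"hand":0},{"x":0,"y":-12,"z":0,"wx":0,"wy":0,"wz":0,"hand":0}]'
python3 -m crank '[{"x":0,"y":-1,"z":0,"wx":0,"wy":0,"wz":0,"hand":0},{"x":0,"y":-2,"z":0,"wx":0,"wy":0,"wz":0,"hand":0},{"x":0,"y":-3,"z":0,"wx":0,"wy":0,"wz":0,"hand":0},{"x":0,"y":-3.5,"z":0,"wx":0,"wy":0,"wz":0,"hand":0},{"x":0,"y":-3.5,"z":0,"wx":0,"wy":0,"wz":0,"hand":0}]'
```

```text
t: 11.12
tool_pos: [0.5941, 0.0215, 0.0672]
eef_rot: [0.0, 1.0, -0.001, -0.0]
ft_force: [-3.6, -5.3, 1.5]
gripper_width: 0.0001
grasp_force: 2.8
t: 11.75
tool_pos: [0.5941, 0.0237, 0.0672]
eef_rot: [0.001, 1.0, -0.002, -0.0]
ft_force: [-4.8, -14.8, 1.9]
gripper_width: 0.0
grasp_force: 6.9
```

```bash
python3 -m crank '[{"x":0,"y":-1,"z":0,"wx":0,"wy":0,"wz":0,"hand":0},{"x":0,"y":-1.5,"z":0,"wx":0,"wy":0,"wz":0,"hand":0},{"x":0,"y":-1.5,"z":0,"wx":0,"wy":0,"wz":0,"hand":0},{"x":0,"y":-1.5,"z":0,"wx":0,"wy":0,"wz":0,"hand":0},{"x":0,"y":-1.5,"z":0,"wx":0,"wy":0,"wz":0,"hand":0}]'
python3 -m crank '[{"x":0,"y":4,"z":0,"wx":0,"wy":0,"wz":0,"hand":0},{"x":-1,"y":12,"z":0,"wx":0,"wy":0,"wz":0,"hand":0},{"x":-3,"y":20,"z":-20,"wx":0,"wy":0,"wz":0,"hand":0},{"x":-10,"y":40,"z":-60,"wx":0,"wy":0,"wz":0,"hand":0},{"x":-40,"y":80,"z":-90,"wx":0,"wy":0,"wz":0,"hand":0}]'
```

```text
t: 12.38
tool_pos: [0.5941, 0.0241, 0.0672]
eef_rot: [0.003, 1.0, -0.002, -0.001]
ft_force: [-6.9, -21.6, 2.5]
gripper_width: -0.0003
grasp_force: 10.4
t: 13.0
tool_pos: [0.5553, -0.0536, 0.1585]
eef_rot: [-0.0, 1.0, -0.0, 0.001]
ft_force: [0.1, -1.1, -0.2]
gripper_width: 0.0
grasp_force: 0.0
```

```bash
python3 -m crank '[{"x":-30,"y":20,"z":0,"wx":0,"wy":0,"wz":0,"hand":0},{"x":-60,"y":40,"z":20,"wx":0,"wy":0,"wz":0,"hand":0},{"x":-90,"y":60,"z":50,"wx":0,"wy":0,"wz":0,"hand":0},{"x":-111,"y":74,"z":70,"wx":0,"wy":0,"wz":0,"hand":0},{"x":-111,"y":74,"z":76,"wx":0,"wy":0,"wz":0,"hand":0}]'
python3 - <<'E'
from h import *
a=viewer.read_camera("side")[:,:,::-1]; b=viewer.read_camera("top")[:,:,::-1]; cv2.imwrite("pics/s7f.png",a);cv2.imwrite("pics/t7f.png",b)
f=lambda i:cv2.resize(i,(600,300),interpolation=cv2.INTER_CUBIC)
cv2.imwrite("pics/c7.png",cv2.resize(a[190:290,270:400],None,fx=6,fy=6,interpolation=cv2.INTER_CUBIC))
p=state()["tool_pos"];print((proj("side",p)-[270,190])*6)
E
```

```text
t: 13.62
tool_pos: [0.4419, -0.1275, 0.0806]
eef_rot: [-0.001, 1.0, -0.002, -0.0]
ft_force: [0.2, -0.3, 0.4]
gripper_width: 0.0003
grasp_force: 0.0
[[214.69228551 424.52787227]]
```

View pics/c7.png

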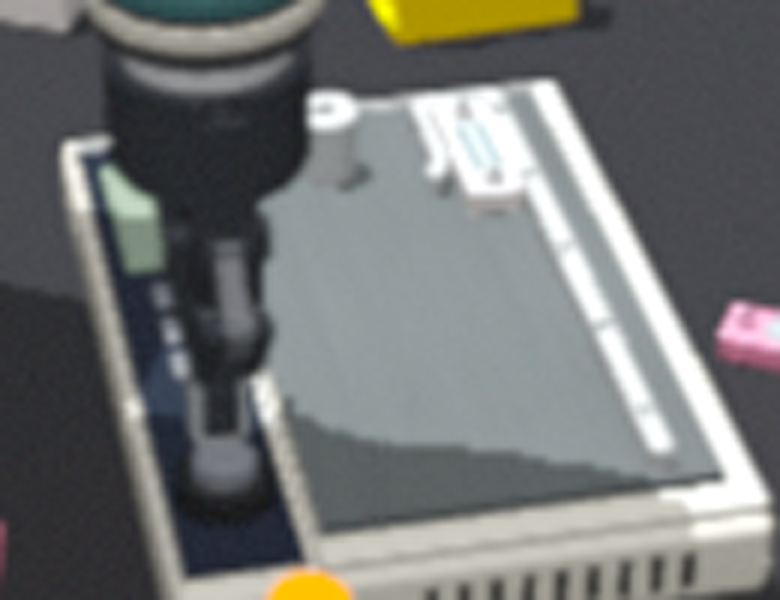

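The slide sits in the nest against the rail and end stop, at about (485,150). The tip at (220,430) is above the key at (226,463), about 2 mm too near the robot. I'll correct by +2 mm and press.

```bash
python3 -m crank '[{"x":2.5,"y":0.5,"z":4,"wx":0,"wy":0,"wz":0,"hand":0},{"x":2.5,"y":0.5,"z":8,"wx":0,"wy":0,"wz":0,"hand":0},{"x":2.5,"y":0.5,"z":12,"wx":0,"wy":0,"wz":0,"hand":0},{"x":2.5,"y":0.5,"z":15,"wx":0,"wy":0,"wz":0,"hand":0},{"x":2.5,"y":0.5,"z":15,"wx":0,"wy":0,"wz":0,"hand":0}]'
python3 -m crank '[{"x":0,"y":0,"z":1,"wx":0,"wy":0,"wz":0,"hand":0},{"x":0,"y":0,"z":2,"wx":0,"wy":0,"wz":0,"hand":0},{"x":0,"y":0,"z":3,"wx":0,"wy":0,"wz":0,"hand":0},{"x":0,"y":0,"z":3,"wx":0,"wy":0,"wz":0,"hand":0},{"x":0,"y":0,"z":3,"wx":0,"wy":0,"wz":0,"hand":0}]'
```

```text
t: 14.35
tool_pos: [0.4459, -0.1277, 0.0663]
eef_rot: [-0.0, 1.0, -0.001, 0.0]
ft_force: [1.8, 1.9, 2.5]
gripper_width: 0.0001
grasp_force: 1.4
t: 14.98
tool_pos: [0.446, -0.1278, 0.0642]
eef_rot: [0.0, 1.0, -0.001, 0.001]
ft_force: [-2.3, 5.5, 21.3]
gripper_width: 0.0003
grasp_force: 10.8
```

```bash
for i in 1 2 3; do python3 -m crank '[{"x":0,"y":0,"z":-0.5,"wx":0,"wy":0,"wz":0,"hand":0},{"x":0,"y":0,"z":-1.5,"wx":0,"wy":0,"wz":0,"hand":0},{"x":0,"y":0,"z":-1.5,"wx":0,"wy":0,"wz":0,"hand":0},{"x":0,"y":0,"z":-1.5,"wx":0,"wy":0,"wz":0,"hand":0},{"x":0,"y":0,"z":-1.5,"wx":0,"wy":0,"wz":0,"hand":0}]' | grep -E "tool_pos|ft_f"; done
```

```text
tool_pos: [0.4458, -0.1278, 0.0648]
ft_force: [2.9, 2.1, 4.2]
tool_pos: [0.4456, -0.1279, 0.0663]
ft_force: [2.6, 0.6, 2.6]
tool_pos: [0.4456, -0.1278, 0.0677]
ft_force: [0.8, -1.5, 2.6]
```

The force follows the spring (about 4 N at 0.0648 m) and hits a hard stop at about 0.0643 m, so the key went fully down. I'll retreat.

```bash
python3 -m crank '[{"x":0,"y":0,"z":-20,"wx":0,"wy":0,"wz":0,"hand":0},{"x":0,"y":0,"z":-50,"wx":0,"wy":0,"wz":0,"hand":0},{"x":0,"y":0,"z":-90,"wx":0,"wy":0,"wz":0,"hand":0},{"x":-20,"y":0,"z":-110,"wx":0,"wy":0,"wz":0,"hand":0},{"x":-40,"y":0,"z":-110,"wx":0,"wy":0,"wz":0,"hand":0}]'
python3 - <<'E'
from h import *
a=viewer.read_camera("side")[:,:,::-1].astype(int); b=cv2.imread("pics/s7f.png").astype(int)
d=np.abs(a-b)[200:225,338:360].max(2); print("nest change",np.median(d),d.max(),"t",state()["t"],state()["ft_force"].round(1))
ctrl.job_done()
E
```

```text
t: 17.48
tool_pos: [0.4054, -0.1278, 0.1788]
eef_rot: [0.0, 1.0, -0.001, 0.001]
ft_force: [0.6, 0.6, -0.8]
gripper_width: 0.0002
grasp_force: 0.0
nest change 3.0 6 t 17.525 [-0.4  0.8  1. ]
the job is handed in; nothing more can be done
```

The slide is home in the nest against the rail and end stop, the start key was pressed fully down and let go, and the job was handed in at 17.5 s with the robot touching nothing; I have no verdict from the judge.

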